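# Open the watch-winder case and half-press its plunger

## Task

Lift the lid of the wooden watch-winder case by its front tab and swing it back until it rests open on its stop. Then press the round sprung plunger inside the case half-way down (about 10 mm of its 20 mm travel) with the fingertips and keep it there: the program finishes while still holding it half-pressed. Never push the plunger all the way to the bottom, which would wipe the winder's settings, and leave the cologne bottle, the atomizer and the beard brush where they are.

Things in the scene. Friction and masses are not known exactly. Their poses are not given: they have to be found in the camera images.
- case: dark wooden open-topped box fixed on the dresser, 140 (x) x 240 (y) x 85 mm high, walls and floor 6 mm; origin at the centre of its underside, x points from front (tab side) to hinge, y along the hinge. Two bays side by side along y: one holds the winder unit, the other (either may be left or right) a fixed grey cushion, 70 x 60 mm, with a steel wristwatch on it, 45 mm high in all
- lid_tab (a point): grip point on the lid's flat aluminium pull tab, which sticks out 40 mm from the middle of the lid's front edge in the plane of the lid, 28 mm wide (along case y), 10 mm thick; the point is mid thickness and width, 26 mm out from the edge: 166 mm from the hinge axis and, lid shut, 5 mm above it, 90 mm above the dresser (about 244 mm when open). x axis: from the tab to the hinge
- lid_hinge (a point): middle of the lid's hinge axis (at the lid's underside), on the case's far top rim, 70 mm from the case centre along case x, 85.5 mm above the dresser; the axis runs along case y
- lid (a joint): angle of the lid (wooden frame with a clear panel, 140 x 240 x 10 mm, about 0.22 kg, no catch, nearly free hinge): 0 shut (it starts so), grows as it opens, 1.57 upright, 1.85 resting on its stop, leaning back. Let go below 1.5 it falls shut, let go beyond 1.65 it falls back onto its stop
- winder: winder unit fixed on the case floor: a grey box 70 x 70 x 30 mm, with the plunger standing up in its middle; origin at the centre of its underside (6 mm above the dresser), axes along those of the case. Which bay it is in varies
- plunger_top (a point): centre of the flat top of the round black plunger (30 mm diameter) that stands upright in the winder unit: 60 mm above the dresser when free (25 mm below the case rim), 50 mm half-pressed, 40 mm at the bottom; moves with the plunger
- plunger (a joint): travel of the plunger in m: 0 free, grows as it is pressed straight down, 0.010 half-way, 0.020 at the bottom. A spring pushes back with 3 N at the start, 7 N half-way and 11 N at the bottom, and returns it when let go
- tray: brushed aluminium tray fixed on the dresser to the left of the case, 240 x 150 x 14 mm; origin at the centre of its underside; cologne and atomizer stand on it
- cologne: loose rectangular glass bottle with a black cap, 62 x 38 x 121 mm, origin at the centre of its underside; leave alone
- atomizer: loose slim metal cylinder, 21 mm diameter, 90 mm high, standing; origin at the centre of its underside; leave alone
- brush: loose wooden beard brush lying bristles down on the dresser to the right of the case, 115 x 44 x 32 mm; origin at the centre of its underside; leave alone

How it is judged:
By the outcome, as a careful person would: the job done as asked, in the order asked, and still so for the second after the job is handed in, while the arm keeps its last pose, push and grip.
It also fails if it takes over 48 s, if anything falls off the work surface, if the arm or the gripper's body presses on something with over 40 N, if the wrist force passes 120 N, or if a joint passes its speed limit or range.

## Robot

A 6-joint arm with a two-finger parallel gripper is mounted at the origin on the work surface. World frame = base frame: x ahead of the robot, y to its left, z up, the work surface at z = 0. Lengths are in m, angles in rad, forces in N, time in s.
With the tool pointing down it reaches from about 0.35 to 0.975 m from the base axis. Payload 4.9 kg.
Tool frame: the origin (TCP) lies on the centre line of the jaws, within the pads' length; the fingertips stand manip.tip_reach ahead of it and the grasp point (between the pads) is the TCP (manip.tip_reach is the distance from the TCP to the fingertips, in m); z points along the fingers, y is the line along which they close (so a half turn about z gives the same grasp; the last joint's range is limited). The gripper opens to 85 mm and grips with 20 to 120 N. Pads are 22 mm wide; open, the fingers measure 114 mm over their backs; the gripper's body (76 mm by 85 mm) begins 54 mm behind the grasp point. The pads swing forward as they close: fully open they stand 13 mm farther back than shut.
Start: joints at [-1.267, 0.053, 1.613, -0, 1.476, -0.119], TCP at [0.256, -0.57, 0.25] pointing down, gripper open.
Joint ranges: [-3.01, 3.01], [-1.01, 2.22], [0.06, 2.58], [-1.02, 4.17], [0.09, 2.62], [-3.14, 3.14]. Speed limits (rad/s): [2.57, 2.57, 3.14, 3.14, 3.14, 3.14].

## Interface

Orientations are given as a unit quaternion [w, x, y, z].
In Python, from plant import manip gives the robot as it stands. The module is installed in compiled form; this text tells all that it offers.
- The arm moves only by the tool move_arm, never from a script. Its argument "rows" is a list of rows, each a list of 7 numbers: the shift along the tool's x, y, z in cm, then the turn, a rotation vector about the tool's x, y, z in degrees, then the opening, from -1 (shut) to 1 (fully open). In form: [[tx, ty, tz, ax, ay, az, jaw], ...]. A call has 1 to 20 rows; each row shifts and turns the commanded pose from where the row before left it, along the tool's axes as they then stand; what a row does not reach is not made up. A row lasts 1/12 s, in which the tool goes at most 41.7 mm and 7.16 degrees, less where a joint would pass 70% of its speed; a pose out of reach is approached as far as the arm can. A call is refused whole if a number of a shift passes 4.17 or a number of a turn 7.16, either way. A call with a gripper value outside its range is refused whole. The fingers move at their own pace and stop on an object; the grip force is fixed at half the most. Time passes only in rows, so rows that do not move let the fingers close. It gives the time, the measured TCP pose, the force, the opening and the grip force at its end, in the units of the state.
- manip.state(): the state, without advancing time (a new reading comes with each control period).
- manip.grab_frame(name): name is "scene" or "top" or "wrist"; returns a dict with "img" (384x512x3 uint8, blue, green, red), "mtx" (3x3 intrinsics, pixels), "k1" (the pictures are not rectified: a ray, as slopes to the right and down, at radius r is drawn at 1 + k1 r^2 times it, then the intrinsics apply), "R" (3x3) and "t" (3): a world point X has camera coordinates R X + t. Camera axes: x right, y down, z forward; pixel columns grow to the right and rows downward; lengths in m; the calibration is good to about 2 mm. A picture is of the moment at which its call begins. There is no depth.
- manip.job_done(): hands the job in; it is judged then, once.
The state is a dict: "time": time; "joint_pos": joint angles; "joint_vel": joint speeds; "joint_efforts": joint torques, N m; "tool_pos": TCP position; "tool_rot": TCP orientation; "contact_force": force on the tool from outside, world axes, zero at the start; "ft_torque": the same for the moment, N m; "gripper_width": opening from 0.0 (shut) to 1.0 (fully open); "grasp_force": force on a finger pad.
Only numpy, scipy, OpenCV 4.12 (cv2) and the standard library are available. Lean on these libraries where they do the work, as an engineer would, in place of code of your own. Each camera call takes 0.05 s, during which the arm holds its last target. There are 200 camera calls.

## Working session

There is one attempt and no reset: what is moved stays moved. The work goes in short steps, Python scripts to look and compute and a tool call to move; the robot and the scene stay as the last step left them, time stands still between calls to the robot, and variables do not carry over. Pictures are saved under pics/ and viewed, at most 10 in all, crops included, and the job is handed in when it is done.

Besides the shell and the picture viewer there is one more tool, called after "Emit:" by a JSON object that holds its "fn" and its "kwargs". move_arm: Moves the arm, as the interface text tells. Its arguments: {"type":"object","properties":{"rows":{"type":"array","items":{"type":"array","items":{"type":"number"}}}},"required":["rows"]}

```bash
mkdir -p pics; cat > h.py <<'E'
import numpy as np,cv2
from plant import manip
def grab(n,fn=None):
    f=manip.grab_frame(n)
    if fn: cv2.imwrite('pics/'+fn,f['img'])
    return f
def ray(f,uv):
    K=np.array(f['mtx']);s=np.array([(uv[0]-K[0,2])/K[0,0],(uv[1]-K[1,2])/K[1,1]]);p=s.copy()
    for _ in range(20): p=s/(1+f['k1']*(p@p))
    R=np.array(f['R']);t=np.array(f['t']);return -R.T@t,R.T@np.array([p[0],p[1],1])
def onz(f,uv,z):
    o,d=ray(f,uv);return o+d*(z-o[2])/d[2]
def proj(f,X):
    c=np.array(f['R'])@np.array(X)+np.array(f['t']);p=c[:2]/c[2];p=p*(1+f['k1']*(p@p));K=np.array(f['mtx'])
    return np.array([K[0,0]*p[0]+K[0,2],K[1,1]*p[1]+K[1,2]])
E
python3 - <<'E'
from h import *
a=grab('top','t.png');b=grab('scene','s.png')
cv2.imwrite('pics/ts.png',np.vstack([a['img'],b['img']])[:, :]) if 0 else None
for f in(a,b): print(-np.array(f['R']).T@np.array(f['t']),f['k1'],np.array(f['mtx'])[0,0])
print(manip.tip_reach,manip.state())
E
```

```text
[0.27055404 0.02912705 1.52001735] -0.0016553157579842841 456.01136754537146
[ 1.52465437 -0.12241233  0.8642236 ] -0.027355572637784587 460.90069098450175
0.019 {'time': 0.1, 'joint_pos': array([-1.26702842e+00,  5.32529850e-02,  1.61416639e+00,  3.91508600e-05,
        1.47597591e+00, -1.18993933e-01]), 'joint_vel': array([-1.42520253e-04, -2.39218900e-03, -3.07590433e-03, -1.68281639e-04,
        1.59008570e-03,  4.05235636e-05]), 'joint_efforts': array([-1.97199292e-04, -3.94901776e+01, -3.71363425e+01, -1.02983638e-04,
        3.90097004e-03,  3.86482066e-05]), 'tool_pos': array([ 0.25628032, -0.56946372,  0.24920359]), 'tool_rot': array([-8.99274119e-04,  9.77742111e-01,  2.09808367e-01, -6.37491381e-05]), 'contact_force': array([-0.21426905,  0.61474976, -0.16225358]), 'ft_torque': array([ 0.02673746, -0.0230248 , -0.03015017]), 'grasp_force': 0.0, 'gripper_width': 0.9974527456953918}
```

View pics/t.png

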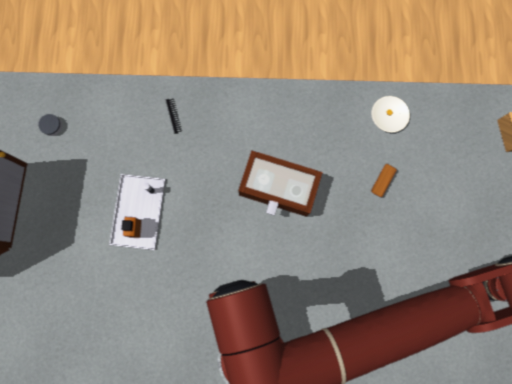

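View pics/s.png

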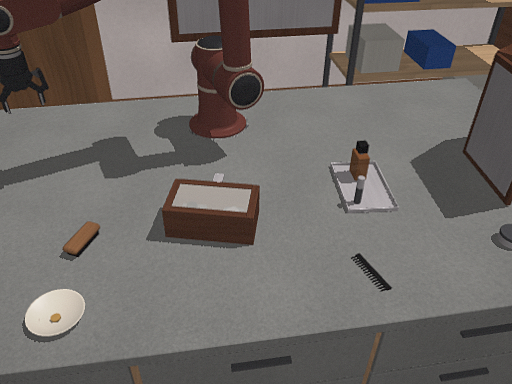

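The top view shows the case at about (280,183), with its tab at (272,208) facing the robot. The tray is at (138,212) and the brush at (384,181). In the scene view the case is at (212,210). Next I measure the case and enlarge the crop.

```bash
python3 - <<'E'
from h import *
f=grab('top');im=f['img']
hsv=cv2.cvtColor(im,cv2.COLOR_BGR2HSV)
# wood of the lid frame
roi=np.zeros(im.shape[:2],np.uint8);roi[145:222,230:330]=255
m=cv2.inRange(hsv,(0,110,40),(20,255,200))&roi
c=max(cv2.findContours(m,0,2)[0],key=cv2.contourArea);r=cv2.minAreaRect(c);box=cv2.boxPoints(r)
P=np.array([onz(f,p,.0955)[:2] for p in box]);print(r,P.round(4),np.linalg.norm(np.diff(P,axis=0),axis=1),P.mean(0))
t=cv2.inRange(hsv,(0,0,150),(180,60,255));t[:200]=0;t[:,:260]=0;t[222:]=0;t[:,285:]=0
c=max(cv2.findContours(t,0,2)[0],key=cv2.contourArea);r=cv2.minAreaRect(c);print('tab',r,onz(f,r[0],.0955))
big=cv2.resize(im[140:225,225:335],None,fx=7,fy=7,interpolation=cv2.INTER_CUBIC)[:600,:800]
cv2.imwrite('pics/c.png',big)
g=grab('scene')
for n,z,uv in(('brush',0,(384,181)),('cologne',.135,(130,227)),('tray',0,(138,212))): print(n,onz(f,uv,z).round(3))
E
```

```text
((279.7310485839844, 183.08895874023438), (74.75846862792969, 46.040679931640625), 17.241458892822266) [[ 0.5101  0.0656]
 [ 0.655   0.026 ]
 [ 0.5882 -0.204 ]
 [ 0.4456 -0.1608]] [0.15016981 0.2395576  0.14894617] [ 0.54973018 -0.06831482]
tab ((272.0, 211.0), (20.0, 24.0), 90.0) [ 0.45883775 -0.04556052  0.0955    ]
brush [ 0.585 -0.43   0.   ]
cologne [0.393 0.387 0.135]
tray [0.456 0.399 0.   ]
```

View pics/c.png

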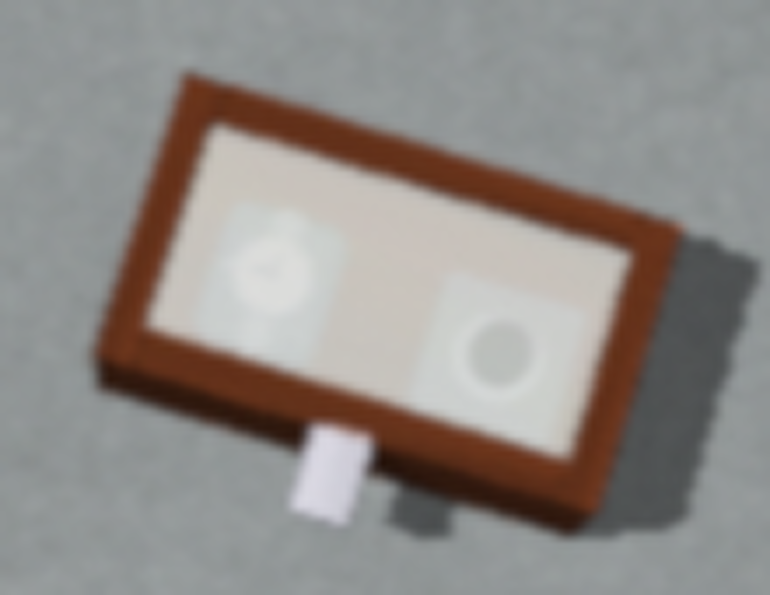

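The winder is in the right-hand bay, with the plunger at crop (500,353). The tab runs from (339,428) to (321,520). I'll compute the poses from these points.

```bash
python3 - <<'E'
from h import *
f=grab('top')
q=lambda x,y,z:onz(f,((x+.5)/7-.5+225,(y+.5)/7-.5+140),z)[:2]
C=np.array([q(*p,.0955) for p in((187,73),(681,230),(599,510),(99,358))])
print(C.round(4),np.linalg.norm(np.diff(C,axis=0,append=C[:1]),axis=1).round(4))
ey=(C[0]-C[1])+(C[3]-C[2]);ex=(C[0]-C[3])+(C[1]-C[2])
a=np.arctan2(-ey[0],ey[1]);b=np.arctan2(ex[1],ex[0]);print('yaw deg',np.degrees([a,b]))
w=(a*2+b)/3;X=np.array([np.cos(w),np.sin(w)]);Y=np.array([-X[1],X[0]]);c=C.mean(0)
print('centre',c,'tab from case',c-X*.096,'hinge',c+X*.07,'w',np.degrees(w))
tm=np.mean([q(*p,.0955) for p in((312,422),(373,436),(348,524),(291,508))],0)
print('tab pieces mid',tm,'-> 6mm out',tm-X*.006, 'rel case',(tm-c)@X,(tm-c)@Y)
p=q(500,353,.06);print('plunger',p,'rel',(p-c)@X,(p-c)@Y)
E
```

```text
[[ 0.6551  0.0246]
 [ 0.5873 -0.2028]
 [ 0.4576 -0.1656]
 [ 0.5208  0.0611]] [0.2373 0.135  0.2354 0.1392]
yaw deg [-16.08894635 -15.56877514]
centre [ 0.55519919 -0.07065465] tab from case [ 0.46287917 -0.0443295 ] hinge [ 0.62251588 -0.08985008] w -15.91555594994775
tab pieces mid [ 0.47134944 -0.04489967] -> 6mm out [ 0.46557944 -0.04325435] rel case -0.08769807404646991 0.0017744089639378721
plunger [ 0.53445387 -0.12428402] rel -0.0052438275005088405 -0.057262372704017156
```

Emit:
{"fn": "move_arm", "kwargs": {"rows": [[2.9,-2.81,0.3,0,0,0,1],[2.9,-2.81,0.3,0,0,0,1],[2.9,-2.81,0.3,0,0,0,1],[2.9,-2.81,0.3,0,0,0,1],[2.9,-2.81,0.3,0,0,0,1],[2.9,-2.81,0.3,0,0,0,1],[2.9,-2.81,0.3,0,0,0,1],[2.9,-2.81,0.3,0,0,0,1],[2.9,-2.81,0.3,0,0,0,1],[2.9,-2.81,0.3,0,0,0,1],[2.9,-2.81,0.3,0,0,0,1],[2.9,-2.81,0.3,0,0,0,1],[2.9,-2.81,0.3,0,0,0,1],[2.9,-2.81,0.3,0,0,0,1],[0,0,0,0,0,6.7,1],[0,0,0,0,0,6.7,1],[0,0,0,0,0,6.7,1],[0,0,0,0,0,6.7,1],[0,0,0,0,0,6.7,1],[0,0,0,0,0,6.7,1]]}}

```text
time: 1.92
tool_pos: [0.4652, -0.0445, 0.2082]
tool_rot: [0.0, 0.99, -0.142, -0.0]
contact_force: [-0.7, -1.0, 0.9]
gripper_width: 1.003
grasp_force: 0.0
```

```bash
python3 - <<'E'
from h import *
from scipy.spatial.transform import Rotation as Ro
f=grab('wrist','w1.png');s=manip.state()
q=s['tool_rot'];R=Ro.from_quat([q[1],q[2],q[3],q[0]]).as_matrix();print(s['time'],s['tool_pos'],R.round(3))
for n,X in(('tab',(.464,-.044,.095)),('tcp',s['tool_pos'])): print(n,proj(f,X))
E
```

```text
1.9667 [ 0.46519363 -0.04448285  0.20824169] [[ 0.959 -0.284 -0.   ]
 [-0.284 -0.959  0.   ]
 [-0.    -0.    -1.   ]]
tab [256.88679078 198.14217963]
tcp [257.05884075 283.21286986]
```

View pics/w1.png

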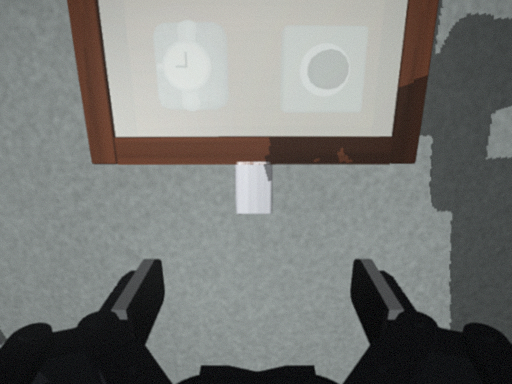

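The wrist view shows the tab centred at (254,188), roughly square to the jaws and between them. The plunger is at (328,70).

```bash
python3 - <<'E'
from h import *
f=grab('wrist')
b=onz(f,(254,162),.095);t=onz(f,(253.5,214),.095);print('base,tip',b,t,np.linalg.norm(b-t),'width',np.linalg.norm(onz(f,(236,190),.095)-onz(f,(271,190),.095)))
L,Rr=onz(f,(93,164),.0955),onz(f,(416,163),.0955);print('front edge',L,Rr,np.linalg.norm(L-Rr),'yaw',np.degrees(np.arctan2(-(L-Rr)[0],(L-Rr)[1])))
g=t+(b-t)*14/40;print('grip',g,'plunger',onz(f,(328,70),.06), 'mid front',(L+Rr)/2)
E
```

```text
base,tip [ 0.49139632 -0.04998463  0.095     ] [ 0.45233079 -0.03787179  0.095     ] 0.04090032019923543 width 0.02623951700662018
front edge [0.52388764 0.06375179 0.0955    ] [ 0.45719189 -0.16376417  0.0955    ] 0.2370903433532136 yaw -16.338370415378023
grip [ 0.46600373 -0.04211128  0.095     ] plunger [ 0.53690607 -0.12280556  0.06      ] mid front [ 0.49053976 -0.05000619  0.0955    ]
```

Emit:
{"fn": "move_arm", "kwargs": {"rows": [[0,-0.2,3,0,0,0,1],[0,0,3,0,0,0,1],[0,0,3,0,0,0,1],[0,0,2,0,0,0,1],[0,0,0.8,0,0,0,1],[0,0,0,0,0,0,-1],[0,0,0,0,0,0,-1],[0,0,0,0,0,0,-1],[0,0,0,0,0,0,-1],[0,0,0,0,0,0,-1],[0,0,0,0,0,0,-1],[0,0,0,0,0,0,-1],[0,0,0,0,0,0,-1],[0,0,0,0,0,0,-1],[0,0,0,0,0,0,-1]]}}

```text
time: 3.27
tool_pos: [0.4673, -0.0422, 0.0925]
tool_rot: [-0.001, 0.99, -0.139, 0.002]
contact_force: [-0.6, 4.4, 5.7]
gripper_width: 0.311
grasp_force: 59.3
```

```bash
python3 -c "
import numpy as np
t=np.linspace(0,1.85,31);x=-16.6*np.cos(t)+.5*np.sin(t);z=16.6*np.sin(t)+.5*np.cos(t)
print(np.c_[np.diff(x),-np.diff(z)].round(2).tolist())"
```

```text
[[0.06, -1.02], [0.13, -1.02], [0.19, -1.01], [0.25, -0.99], [0.31, -0.98], [0.37, -0.95], [0.43, -0.93], [0.48, -0.9], [0.54, -0.87], [0.59, -0.84], [0.64, -0.8], [0.69, -0.76], [0.74, -0.71], [0.78, -0.67], [0.82, -0.62], [0.85, -0.57], [0.89, -0.51], [0.92, -0.46], [0.94, -0.4], [0.97, -0.34], [0.99, -0.28], [1.0, -0.22], [1.01, -0.16], [1.02, -0.09], [1.02, -0.03], [1.02, 0.03], [1.02, 0.1], [1.01, 0.16], [1.0, 0.22], [0.98, 0.28]]
```

Emit:
{"fn": "move_arm", "kwargs": {"rows": [[0.06,0,-1.02,0,0,0,-1],[0.13,0,-1.02,0,0,0,-1],[0.19,0,-1.01,0,0,0,-1],[0.25,0,-0.99,0,0,0,-1],[0.31,0,-0.98,0,0,0,-1],[0.37,0,-0.95,0,0,0,-1],[0.43,0,-0.93,0,0,0,-1],[0.48,0,-0.9,0,0,0,-1],[0.54,0,-0.87,0,0,0,-1],[0.59,0,-0.84,0,0,0,-1]]}}

```text
time: 4.1
tool_pos: [0.4976, -0.051, 0.1843]
tool_rot: [-0.001, 0.99, -0.139, -0.001]
contact_force: [6.2, 3.3, -7.9]
gripper_width: 0.313
grasp_force: 59.7
```

Emit:
{"fn": "move_arm", "kwargs": {"rows": [[0.64,0,-0.8,0,0,0,-1],[0.69,0,-0.76,0,0,0,-1],[0.74,0,-0.71,0,0,0,-1],[0.78,0,-0.67,0,0,0,-1],[0.82,0,-0.62,0,0,0,-1],[0.85,0,-0.57,0,0,0,-1],[0.89,0,-0.51,0,0,0,-1],[0.92,0,-0.46,0,0,0,-1],[0.94,0,-0.4,0,0,0,-1],[0.97,0,-0.34,0,0,0,-1]]}}

```text
time: 4.93
tool_pos: [0.5767, -0.0739, 0.243]
tool_rot: [-0.001, 0.99, -0.139, -0.002]
contact_force: [0.2, 4.3, -5.5]
gripper_width: 0.311
grasp_force: 60.2
```

```bash
python3 - <<'E'
from h import *
f=grab('scene');cv2.imwrite('pics/s2.png',cv2.resize(f['img'][100:270,120:320],None,fx=3,fy=3));print(manip.state()['contact_force'])
E
```

```text
[-0.02814629  5.70276586 -7.04996525]
```

View pics/s2.png

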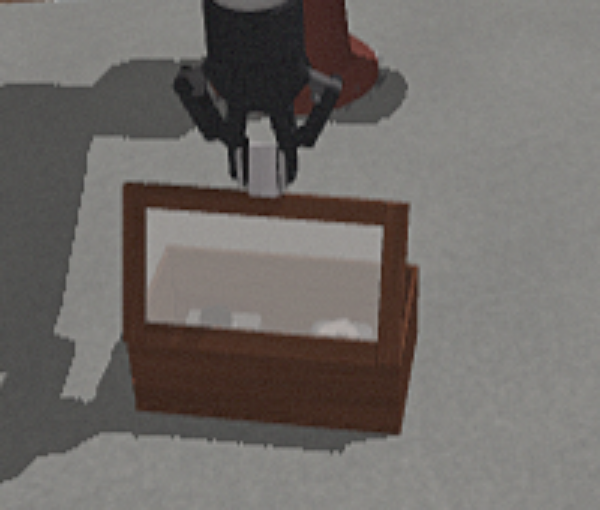

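The tab is held between the fingers and the lid is up at about 70°. I'll continue.

Emit:
{"fn": "move_arm", "kwargs": {"rows": [[0.99,0,-0.28,0,0,0,-1],[1.0,0,-0.22,0,0,0,-1],[1.01,0,-0.16,0,0,0,-1],[1.02,0,-0.09,0,0,0,-1],[1.02,0,-0.03,0,0,0,-1],[1.02,0,0.03,0,0,0,-1],[1.02,0,0.1,0,0,0,-1],[1.01,0,0.16,0,0,0,-1],[0.9,0,0.2,0,0,0,-1],[0,0,0,0,0,0,-1],[0,0,0,0,0,0,-1]]}}

```text
time: 5.9
tool_pos: [0.6641, -0.0993, 0.2464]
tool_rot: [-0.0, 0.99, -0.139, 0.0]
contact_force: [-1.1, 3.7, -3.7]
gripper_width: 0.317
grasp_force: 59.3
```

Emit:
{"fn": "move_arm", "kwargs": {"rows": [[0,0,0,0,0,0,0.2],[0,0,0,0,0,0,0.2],[0,0,0,0,0,0,0.2],[0,0,0,0,0,0,0.2],[0,0,0,0,0,0,0.2],[0,0,0,0,0,0,0.2],[0,0,-2,0,0,0,0.2],[0,0,-3,0,0,0,0.2],[0,0,-3,0,0,0,0.2],[-3,0,0,0,0,0,-1],[-4,0,0,0,0,0,-1],[-4,0,0,0,0,0,-1],[-4,0,0,0,0,0,-1],[-2.5,0,0,0,0,0,-1],[-2.5,0,0,0,0,0,-1],[0,0,0,0,0,0,-1]]}}

```text
time: 7.23
tool_pos: [0.4687, -0.0433, 0.3273]
tool_rot: [0.0, 0.99, -0.139, 0.001]
contact_force: [0.4, 0.5, -0.6]
gripper_width: 0.001
grasp_force: 0.0
```

```bash
python3 - <<'E'
from h import *
f=grab('wrist','w3.png');t=grab('top','t3.png');s=manip.state();print(s['tool_pos'],s['contact_force'],s['gripper_width'])
for z in(.05,.06): print('tcp-plunger guess',proj(f,(.537,-.1228,z)),proj(t,(.537,-.1228,z)))
cv2.imwrite('pics/wt.png',np.hstack([f['img'],cv2.resize(t['img'][140:236,230:330],(400,384))])[:,:800] if 0 else np.hstack([cv2.resize(f['img'],(440,330)),cv2.resize(t['img'][140:235,230:330],(347,330))]))
E
```

```text
[ 0.47128209 -0.0442742   0.32734584] [ 0.60533523 -0.66165577  0.11094   ] 0.0005440808304826628
tcp-plunger guess [307.38721492  77.13304367] [295.22819586 189.7573597 ]
tcp-plunger guess [308.68162989  77.02078971] [295.5504169  189.21772053]
```

View pics/wt.png

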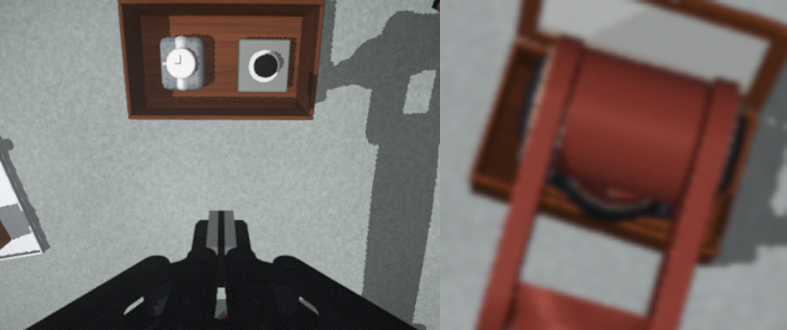

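The lid is open, visible in the top crop. The case interior is clear, and the black plunger is at about (308,77) in full wrist pixels, where I predicted it.

```bash
python3 - <<'E'
from h import *
f=grab('wrist');g=cv2.cvtColor(f['img'],cv2.COLOR_BGR2GRAY)
m=cv2.inRange(g,0,45);k=np.zeros_like(m);k[50:105,285:335]=255;m&=k
c=max(cv2.findContours(m,0,2)[0],key=cv2.contourArea);(e,ax,_)=cv2.fitEllipse(c);print(e,ax)
p=onz(f,e,.06);a=onz(f,(e[0]-ax[0]/2,e[1]),.06);b=onz(f,(e[0]+ax[0]/2,e[1]),.06);print('plunger',p,'dia',np.linalg.norm(a-b))
d=p-manip.state()['tool_pos'];X=np.array([.9605,-.278,0]);Yt=np.array([-.278,-.9605,0]);print('cm',d@X*100,d@Yt*100,-d[2]*100, manip.state()['tool_rot'])
E
```

```text
(308.52801513671875, 79.1447982788086) (23.694835662841797, 25.589073181152344)
plunger [ 0.53770422 -0.12322181  0.06      ] dia 0.026525517605580497
cm 8.520116028740238 5.733154308114864 26.718351210227286 [ 1.72318287e-04  9.90294152e-01 -1.38984822e-01  8.25221683e-04]
```

Emit:
{"fn": "move_arm", "kwargs": {"rows": [[2.85,1.9,0,0,0,0,-1],[2.85,1.9,0,0,0,0,-1],[2.8,1.9,0,0,0,0,-1],[0,0,0,0,0,0,-1],[0,0,3.5,0,0,0,-1],[0,0,3.5,0,0,0,-1],[0,0,3.5,0,0,0,-1],[0,0,3.5,0,0,0,-1],[0,0,3,0,0,0,-1],[0,0,3,0,0,0,-1],[0,0,2,0,0,0,-1],[0,0,1.2,0,0,0,-1],[0,0,0,0,0,0,-1],[0,0,0,0,0,0,-1],[0,0,0,0,0,0,-1]]}}

```text
time: 8.63
tool_pos: [0.5389, -0.123, 0.0965]
tool_rot: [0.0, 0.99, -0.139, 0.001]
contact_force: [0.2, 0.2, -0.3]
gripper_width: -0.002
grasp_force: 0.0
```

```bash
python3 - <<'E'
from h import *
f=grab('wrist','w4.png');t=grab('scene');s=manip.state();print(s['tool_pos'],s['contact_force'])
print(proj(f,s['tool_pos']-np.array([0,0,.019])))
cv2.imwrite('pics/wt4.png',np.hstack([cv2.resize(f['img'],(440,330)),cv2.resize(t['img'][100:260,130:290],(330,330))]))
E
```

```text
[ 0.53900712 -0.12303735  0.09696859] [ 0.04081218 -0.36980958  0.00796518]
[256.97997956 261.11664537]
```

View pics/wt4.png

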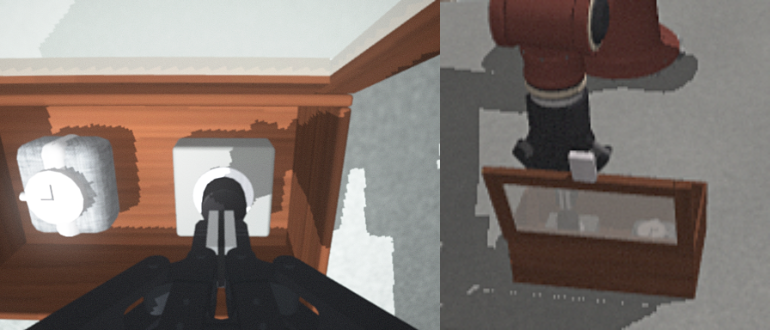

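The fingertips are over the black plunger in line with it, and the lid is resting open. I'll lower slowly.

Emit:
{"fn": "move_arm", "kwargs": {"rows": [[0,0,0.7,0,0,0,-1],[0,0,0.6,0,0,0,-1],[0,0,0.3,0,0,0,-1],[0,0,0.2,0,0,0,-1],[0,0,0,0,0,0,-1],[0,0,0,0,0,0,-1]]}}

```text
time: 9.23
tool_pos: [0.5374, -0.1224, 0.0769]
tool_rot: [-0.0, 0.99, -0.139, -0.0]
contact_force: [-1.4, -0.0, 4.2]
gripper_width: -0.0
grasp_force: 1.8
```

Emit:
{"fn": "move_arm", "kwargs": {"rows": [[0,0,0.2,0,0,0,-1],[0,0,0.2,0,0,0,-1],[0,0,0.2,0,0,0,-1],[0,0,0.1,0,0,0,-1],[0,0,0,0,0,0,-1],[0,0,0,0,0,0,-1],[0,0,0,0,0,0,-1]]}}

```text
time: 9.82
tool_pos: [0.5375, -0.1225, 0.0701]
tool_rot: [-0.0, 0.99, -0.139, -0.0]
contact_force: [-2.1, 0.6, 5.2]
gripper_width: 0.003
grasp_force: 3.2
```

```bash
python3 - <<'E'
from h import *
for i in range(4):
    f=grab('wrist' if i<3 else 'scene');s=manip.state();print(s['tool_pos'],s['contact_force'])
E
```

```text
[ 0.53750731 -0.12247803  0.07012391] [-3.44560891  1.55693519  7.39296128]
[ 0.53751943 -0.12247977  0.07013871] [-2.20369182  1.05638356  6.32774827]
[ 0.53750525 -0.12248274  0.07012026] [-3.11326701  1.20381491  6.66214516]
[ 0.53751824 -0.12252111  0.07015486] [-3.04038402  1.04519202  6.63908469]
```

Emit:
{"fn": "move_arm", "kwargs": {"rows": [[0,0,0.1,0,0,0,-1],[0,0,0,0,0,0,-1],[0,0,0,0,0,0,-1],[0,0,0,0,0,0,-1],[0,0,0,0,0,0,-1],[0,0,0,0,0,0,-1]]}}

```text
time: 10.52
tool_pos: [0.5375, -0.1225, 0.0692]
tool_rot: [0.0, 0.99, -0.139, -0.0]
contact_force: [-2.9, 1.6, 7.1]
gripper_width: -0.001
grasp_force: 3.4
```

```bash
python3 - <<'E'
from h import *
F=[]
for i in range(8):
    f=grab('wrist');s=manip.state();F.append(s['contact_force'])
t=grab('scene');print(s['tool_pos'],np.mean(F,0))
cv2.imwrite('pics/wt5.png',np.hstack([cv2.resize(f['img'],(440,330)),cv2.resize(t['img'][100:260,130:290],(330,330))]))
E
```

```text
[ 0.53751288 -0.12248929  0.06919281] [-3.25762745  1.12713646  6.79248245]
```

View pics/wt5.png

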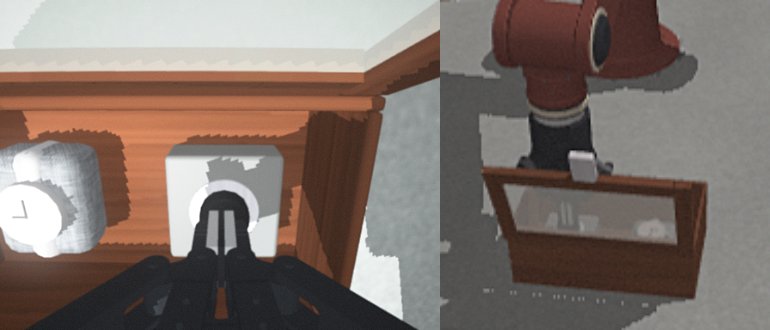

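The plunger is pressed about 9.8 mm by position and 9.5 mm by force. The lid is open, and the bottle, atomizer and brush were never touched. I'm handing it in.

```bash
python3 -c "
from plant import manip
print(manip.job_done())"
```

```text
the job is handed in; nothing more can be done
None
```

The lid is open on its stop, and I handed the job in at about 11 s with the plunger still held about half-way down (about 9.5–10 mm by force and position); no verdict came back.

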